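Set out the doming stakes in order of size

TASK

Set the four steel doming stakes out on the wooden rail in order of size, one standing upright in the middle of each dark disc: the largest at the end of the rail beside which the square steel doming block stands, then each next smaller one, down to the smallest at the other end. Do not knock any stake over, and leave the doming block where it is.

Things in the scene. Friction and masses are not known exactly. Their poses are not given: they have to be found in the camera images.
- stake_22: loose steel doming stake, smallest of four, like a mushroom: round foot 44 mm across and 8 mm thick, 16 mm stem, bright domed head 22 mm in diameter; 54 mm high. The head's straight band, 16 mm tall, has its middle 39 mm above the underside: grip there. Origin: centre of the underside, z up. Starts upright on the bench.
- stake_32: loose steel doming stake, second smallest of four, like a mushroom: round foot 44 mm across and 8 mm thick, 16 mm stem, bright domed head 32 mm in diameter; 66 mm high. The head's straight band, 16 mm tall, has its middle 49 mm above the underside: grip there. Origin: centre of the underside, z up. Starts upright on the bench.
- stake_42: loose steel doming stake, second largest of four, like a mushroom: round foot 44 mm across and 8 mm thick, 16 mm stem, bright domed head 42 mm in diameter; 78 mm high. The head's straight band, 16 mm tall, has its middle 59 mm above the underside: grip there. Origin: centre of the underside, z up. Starts upright on the bench.
- stake_54: loose steel doming stake, largest of four, like a mushroom: round foot 44 mm across and 8 mm thick, 16 mm stem, bright domed head 54 mm in diameter; 90 mm high. The head's straight band, 16 mm tall, has its middle 69 mm above the underside: grip there. Origin: centre of the underside, z up. Starts upright on the bench.
- seat_a: dark flat disc, 50 mm across, inlaid flush in the top of the wooden rail, first of the four in a straight row at 66 mm pitch (at -99 mm along the rail's x axis from its middle). Origin: disc centre on the rail's top face, 12 mm above the bench; axes as the rail's.
- seat_b: dark flat disc, 50 mm across, inlaid flush in the top of the wooden rail, second of the four in a straight row at 66 mm pitch (at -33 mm along the rail's x axis from its middle). Origin: disc centre on the rail's top face, 12 mm above the bench; axes as the rail's.
- seat_c: dark flat disc, 50 mm across, inlaid flush in the top of the wooden rail, third of the four in a straight row at 66 mm pitch (at +33 mm along the rail's x axis from its middle). Origin: disc centre on the rail's top face, 12 mm above the bench; axes as the rail's.
- seat_d: dark flat disc, 50 mm across, inlaid flush in the top of the wooden rail, fourth of the four in a straight row at 66 mm pitch (at +99 mm along the rail's x axis from its middle). Origin: disc centre on the rail's top face, 12 mm above the bench; axes as the rail's.
- rail: fixed flat wooden rail 260 x 70 x 12 mm lying on the bench, with the four dark discs along it; origin at the centre of its underside, x along its length, y across it.
- doming_block: square grey steel block, a 56 mm cube with round hollows, standing loose beside one end of the rail (either end), about 120 mm from its centre line on its +y side; it shows the end for the largest stake. Origin: centre of its underside. The low round steel puck (75 mm across, 30 mm high) beside the other end and a like block in the back left corner are bystanders.
Mind the look-alikes: they are no part of the job. What is shaped like the stake_54 but blue is not meant. What is shaped like the stake_32 but purple is not meant.

How it is judged:
At the end, for the whole second after the job is handed in: Each stake stands upright (within 0.08 rad), released and at rest on the rail's top, its foot's centre within 12 mm of the centre of its disc; head sizes fall in order 54, 42, 32, 22 mm from the end beside the doming block to the other end (((horizontal distance between doming_block and seat_a below 0.17 m and horizontal distance between stake_22 and seat_d below 0.012 m and horizontal distance between stake_32 and seat_c below 0.012 m and horizontal distance between stake_42 and seat_b below 0.012 m and horizontal distance between stake_54 and seat_a below 0.012 m) or (horizontal distance between doming_block and seat_d below 0.17 m and horizontal distance between stake_22 and seat_a below 0.012 m and horizontal distance between stake_32 and seat_b below 0.012 m and horizontal distance between stake_42 and seat_c below 0.012 m and horizontal distance between stake_54 and seat_d below 0.012 m)) and angle between each of stake_22, stake_32, stake_42, stake_54's own z axis and vertical below 0.08 rad and z of stake_22 in the frame of rail between 0.009 and 0.016 m and linear speed of each of stake_22, stake_32, stake_42, stake_54 below 0.02 m/s and angular speed of each of stake_22, stake_32, stake_42, stake_54 below 0.2 rad/s and z of stake_32 in the frame of rail between 0.009 and 0.016 m and z of stake_42 in the frame of rail between 0.009 and 0.016 m and z of stake_54 in the frame of rail between 0.009 and 0.016 m); the robot touches nothing.
It fails at once if a stake is knocked over or tipped by more than about 35 degrees (angle between any of stake_22, stake_32, stake_42, stake_54's own z axis and vertical above 0.6 rad).
It fails at once if the doming block is shifted by more than 15 mm (distance of doming_block from where it was at the start of the episode above 0.015 m).
It also fails if it takes over 109 s, if anything falls off the work surface, if the arm or the gripper's body presses on something with over 40 N, if the wrist force passes 120 N, or if a joint passes its speed limit or range.

ROBOT

A 7-joint arm with a two-finger parallel gripper is mounted at the origin on a cart in front of the work surface, level with it; the furniture and walls round the work are solid. World frame = base frame: x ahead of the robot, y to its left, z up, the work surface at z = 0. Lengths are in m, angles in rad, forces in N, time in s.
With the tool pointing down it reaches from about 0.35 to 0.9 m from the base axis. Payload 7.2 kg.
Tool frame: the origin (TCP) lies on the centre line of the jaws, within the pads' length; the fingertips stand 25 mm ahead of it and the grasp point (between the pads) lies 6 mm ahead of it; z points along the fingers, y is the line along which they close (so a half turn about z gives the same grasp; the last joint's range is limited). The gripper opens to 85 mm and grips with 20 to 120 N. Pads are 22 mm wide; open, the fingers measure 114 mm over their backs; the gripper's body (76 mm by 85 mm) begins 54 mm behind the grasp point. The pads swing forward as they close: fully open they stand 13 mm farther back than shut.
Start: joints at [-1.38, 0.411, -0.013, 1.596, 0.006, 1.134, -0.082], TCP at [0.16, 0.604, 0.256] pointing down, gripper open.
Joint ranges: [-2.95, 2.95], [-0.29, 1.99], [-1.47, 1.44], [0.14, 2.54], [-1.03, 4.17], [0.13, 1.85], [-2.86, 2.86]. Speed limits (rad/s): [2.39, 2.39, 3.01, 3.01, 3.14, 3.14, 3.14].

INTERFACE

Orientations are given as a unit quaternion [x, y, z, w].
In Python, from plant import arm gives the robot as it stands.
- The arm moves only by the shell command python3 -m crank 'ROWS' [FORCE]. ROWS is JSON, a list of rows, each a list of 7 numbers: the closure, from 0 (fully open) to 1 (shut), then the shift along the tool's x, y, z each as a share of 0.5 m, from -1 to 1, then the turn, a rotation vector about the tool's x, y, z each as a share of pi/2 rad, from -1 to 1. In form: [[grip, tx, ty, tz, rx, ry, rz], ...]. A call has 1 to 5 rows; each row is the pose to reach, as a shift and turn from the pose commanded when the call began, along the tool's axes at that moment; what a row does not reach only later rows make up. A row lasts 1/8 s, in which the tool goes at most 62.5 mm and 10.7 degrees, less where a joint would pass 70% of its speed; a pose out of reach is approached as far as the arm can. A call with a number of a shift or a turn outside -1 to 1 is refused whole. A call with a gripper value outside its range is refused whole. The fingers move at their own pace and stop on an object; FORCE is the grip in N (left out, the last holds). Time passes only in rows, so rows that repeat a pose let the fingers close. It gives the time, the measured TCP pose, the force, the opening and the grip force at its end, in the units of the state.
- arm.get_state(): the state, without advancing time (a new reading comes with each control period).
- arm.capture(name): name is "scene" or "top" or "wrist"; returns a dict with "pixels" (420x560x3 uint8, red, green, blue), "K" (3x3 intrinsics, pixels), "origin" and "rotation" of the camera in the world; the wrist camera has in their place "mount" (4x4, takes a point from camera to tool coordinates, whose origin is the TCP and whose axes are the flange's). Camera axes: x right, y down, z forward; pixel columns grow to the right and rows downward; lengths in m; the calibration is good to about 2 mm. A picture is of the moment at which its call begins: read the wrist's pose just before it. There is no depth.
- arm.hand_in(): hands the job in; it is judged then, once.
The state is a dict: "time_s": time; "joints": joint angles; "dq": joint speeds; "joint_torque": joint torques, N m; "ee_pos": TCP position; "ee_rot": TCP orientation; "wrist_force": force on the tool from outside, world axes, zero at the start; "torque": the same for the moment, N m; "gripper_width": finger opening in m; "finger_force": force on a finger pad.
Only numpy, scipy, OpenCV 4.12 (cv2) and the standard library are available. Lean on these libraries where they do the work, as an engineer would, in place of code of your own. Each camera call takes 0.05 s, during which the arm holds its last target. There are 200 camera calls.

## Working session

There is one attempt and no reset: what is moved stays moved. The work goes in short steps, Python scripts to look and compute and a shell command to move; the robot and the scene stay as the last step left them, time stands still between calls to the robot, and variables do not carry over. Pictures are saved under pics/ and viewed, at most 14 in all, crops included, and the job is handed in when it is done.

```bash
mkdir -p pics; ls; python3 - <<'E'
from plant import arm
import cv2,numpy as np
s=arm.get_state();print(s['time_s'],s['ee_pos'],s['ee_rot'],s['gripper_width'])
np.set_printoptions(precision=4,suppress=True)
for n in ('scene','top'):
    c=arm.capture(n);cv2.imwrite(f'pics/{n}0.png',c['pixels'][:,:,::-1]);print(n,c['K'],c['origin'],c['rotation'])
    np.savez(f'{n}0.npz',**c)
E
```

```text
pics
0.0 [0.1598337  0.60374444 0.25545031] [ 1.29005175e-01  9.91643597e-01 -7.98405755e-04 -5.99041470e-05] 0.08518391712724248
scene [[528.8176   0.     275.2949]
 [  0.     528.8176 205.8457]
 [  0.       0.       1.    ]] [-0.5097 -0.4286  0.6153] [ 0.7366 -0.4126  0.2652 -0.4657]
top [[530.7634   0.     280.6233]
 [  0.     530.7634 209.5557]
 [  0.       0.       1.    ]] [0.3008 0.1891 1.3586] [ 0.7115 -0.6974  0.0615 -0.0605]
```

View pics/scene0.png

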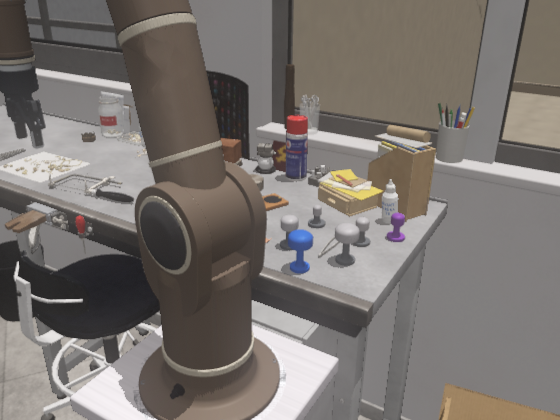

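View pics/top0.png

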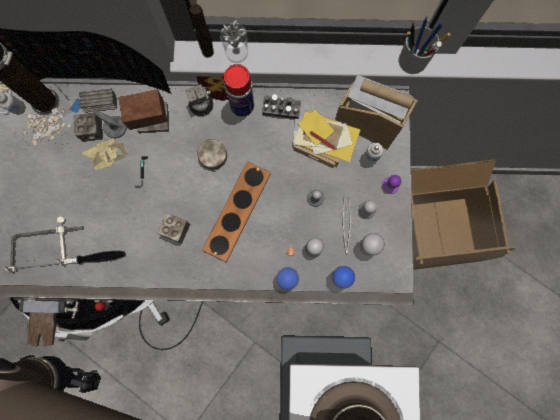

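Scene shows the stakes at (290,226), (317,213), (346,235), (362,228), with blue at (300,245) and purple at (397,222). In the top view: stakes at (315,246), (373,244), (317,198), (369,208); blue at (287,279), (344,277); purple at (394,183); discs from (220,244) to (254,176); block at (173,229), beside the lower disc; puck at (212,154).

```bash
cat > h.py <<'E'
import numpy as np,cv2
from scipy.spatial.transform import Rotation as R
np.set_printoptions(precision=4,suppress=True)
def ray(c,uv,o=None,r=None):
    o=c['origin'] if o is None else o; r=R.from_quat(c['rotation']) if r is None else r
    d=np.linalg.inv(c['K'])@np.array([uv[0],uv[1],1.]); d=r.apply(d); return np.array(o),d/np.linalg.norm(d)
def plane(o,d,z): return o+d*(z-o[2])/d[2]
def tri(o1,d1,o2,d2):
    t=np.linalg.lstsq(np.c_[d1,-d2],o2-o1,rcond=None)[0]; a=o1+t[0]*d1;b=o2+t[1]*d2
    return (a+b)/2,np.linalg.norm(a-b)
def wristcam(c,s):
    T=np.array(c['mount']);r=R.from_quat(s['ee_rot']); return np.array(s['ee_pos'])+r.apply(T[:3,3]), r*R.from_matrix(T[:3,:3])
def rel(s,target,yaw_y=None):
    "row shift (shares of .5 m) in tool axes to world TCP target; yaw_y: wanted world direction of tool y axis (angle)"
    r=R.from_quat(s['ee_rot']); print('shift',r.inv().apply(np.array(target)-s['ee_pos'])/.5)
E
python3 - <<'E'
from h import *
T=dict(np.load('top0.npz'));S=dict(np.load('scene0.npz'))
g=cv2.cvtColor(T['pixels'],cv2.COLOR_RGB2GRAY)
m=(g<55).astype('uint8');n,l,st,ce=cv2.connectedComponentsWithStats(m)
ds=[]
for i in range(1,n):
    if 100<st[i,4]<600 and 190<ce[i,0]<280 and 140<ce[i,1]<270:
        p=plane(*ray(T,ce[i]),.012);ds.append(p);print('disc',ce[i],st[i],p)
if len(ds)>1: print([np.linalg.norm(ds[i+1]-ds[i]) for i in range(len(ds)-1)])
print('block',plane(*ray(T,(173,229)),.05))
hsvT=cv2.cvtColor(T['pixels'],cv2.COLOR_RGB2HSV)
def blob(im,box,lo=105):
    x0,y0,x1,y1=box;a=im[y0:y1,x0:x1].astype(int);m=((a.min(2)>lo)&(a.max(2)-a.min(2)<30)).astype('uint8')
    n,l,st,ce=cv2.connectedComponentsWithStats(m)
    i=1+np.argmax(st[1:,4]);return ce[i]+[x0,y0],st[i]
t=[(315,246),(373,244),(317,198),(369,208)]
s=[(290,223),(347,232),(317,210),(362,223)]
for a,b in zip(t,s):
    print('approx',tri(*ray(T,a),*ray(S,b)),[plane(*ray(T,a),z)[:2] for z in (.04,.07)])
    print(blob(T['pixels'],(a[0]-16,a[1]-16,a[0]+16,a[1]+16)))
for n,c,boxs in(('t',T,(150,130,420,300)),('s',S,(260,180,420,280))):
    x0,y0,x1,y1=boxs;k=min(800//(x1-x0),600//(y1-y0));cv2.imwrite(f'pics/c{n}.png',cv2.resize(c['pixels'][y0:y1,x0:x1,::-1],None,fx=k,fy=k,interpolation=2));print(k)
E
```

```text
disc [253.278 177.148] [245 169  18  17 223] [0.6199 0.2625 0.012 ]
disc [242.2348 198.9676] [234 191  18  17 247] [0.5615 0.2893 0.012 ]
disc [230.6614 221.8071] [222 213  18  18 254] [0.5012 0.3171 0.012 ]
disc [219.3022 243.0604] [211 236  17  16 182] [0.446 0.344 0.012]
[np.float64(0.06429291464343448), np.float64(0.06632136560178536), np.float64(0.06149334222602901)]
block [0.4746 0.4561 0.05  ]
approx (array([0.4383, 0.1033, 0.0607]), np.float64(0.0004184872351278993)) [array([0.4404, 0.1021]), array([0.4372, 0.1041])]
(array([315.4707, 244.263 ]), array([  0,   0,  32,  32, 886], dtype=int32))
approx (array([ 0.4444, -0.0365,  0.0739]), np.float64(0.0002339446790099157)) [array([ 0.4483, -0.0426]), array([ 0.4449, -0.0373])]
(array([374.9512, 241.4847]), array([  0,   0,  32,  32, 819], dtype=int32))
approx (array([0.5621, 0.0974, 0.0449]), np.float64(0.0023851362444838034)) [array([0.5624, 0.0981]), array([0.5565, 0.1002])]
(array([316.9489, 197.0647]), array([  0,   0,  32,  32, 881], dtype=int32))
approx (array([ 0.5375, -0.0323,  0.0542]), np.float64(0.0029923673373560243)) [array([ 0.5394, -0.0334]), array([ 0.5339, -0.0283])]
(array([369.1916, 206.7754]), array([  0,   0,  32,  32, 877], dtype=int32))
2
5
```

View pics/ct.png

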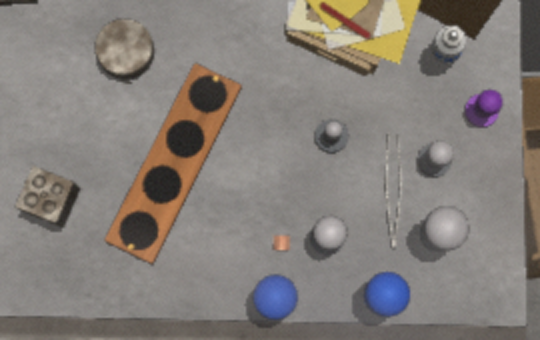

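View pics/cs.png

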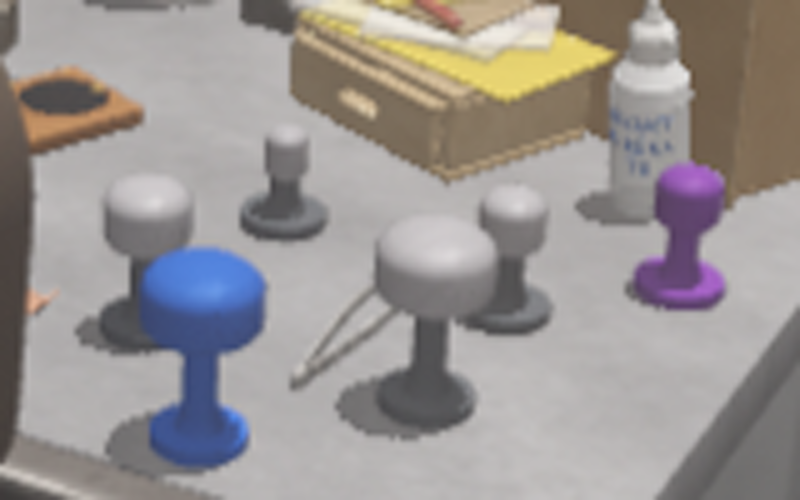

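The four stakes are clear, sized by eye and by height: 54 at about (.444,-.037), 42 at (.438,.103), 32 at (.538,-.032), 22 at (.562,.098). The largest goes on the disc nearest the robot, at about (.442,.345). I'll move to a vantage point, turning the closing axis across the rail.

```bash
python3 -m crank '[[0,-0.1,-0.09,-0.01,0,0,0.056],[0,-0.2,-0.18,-0.02,0,0,0.113],[0,-0.3,-0.27,-0.03,0,0,0.113],[0,-0.4,-0.365,-0.045,0,0,0.113],[0,-0.4,-0.365,-0.045,0,0,0.113]]' 60; python3 - <<'E'
from h import *; from plant import arm
rel(arm.get_state(),(.49,.22,.33));print(R.from_quat(arm.get_state()['ee_rot']).as_matrix())
E
```

```text
time_s: 0.72
ee_pos: [0.3088, 0.373, 0.2792]
ee_rot: [0.219, 0.976, -0.0, 0.0]
wrist_force: [-0.0, 0.6, -0.0]
gripper_width: 0.0855
finger_force: 0.0
shift [-0.4584 -0.1219 -0.1013]
[[-0.9042  0.4271  0.0006]
 [ 0.4271  0.9042 -0.0004]
 [-0.0008 -0.0001 -1.    ]]
```

```bash
python3 -m crank '[[0,-0.12,-0.03,-0.03,0,0,0],[0,-0.24,-0.06,-0.05,0,0,0],[0,-0.36,-0.09,-0.08,0,0,0],[0,-0.46,-0.12,-0.1,0,0,0],[0,-0.46,-0.12,-0.1,0,0,0]]'; cat >> h.py <<'E'
def look(name):
    from plant import arm
    s=arm.get_state();c=arm.capture('wrist');np.savez(name+'.npz',s_pos=s['ee_pos'],s_rot=s['ee_rot'],**c)
    cv2.imwrite(f'pics/{name}.png',c['pixels'][:,:,::-1]);print(s['ee_pos'],s['gripper_width']);return c,s
def load(name):
    c=dict(np.load(name+'.npz'));return c,dict(ee_pos=c['s_pos'],ee_rot=c['s_rot'])
E
python3 - <<'E'
from h import *
c,s=look('w1');print(c['mount'],c['K'])
E
```

```text
time_s: 1.35
ee_pos: [0.4928, 0.2208, 0.3293]
ee_rot: [0.22, 0.975, -0.0, 0.001]
wrist_force: [0.2, 1.4, -0.4]
gripper_width: 0.0855
finger_force: 0.0
[0.4928 0.2208 0.3293] 0.08546035207504331
[[ 0.0001 -0.9513 -0.3084  0.0795]
 [ 1.      0.0002 -0.0001 -0.0001]
 [ 0.0002 -0.3084  0.9513 -0.1177]
 [ 0.      0.      0.      1.    ]] [[307.5024   0.     280.7693]
 [  0.     307.5024 204.6441]
 [  0.       0.       1.    ]]
```

View pics/w1.png

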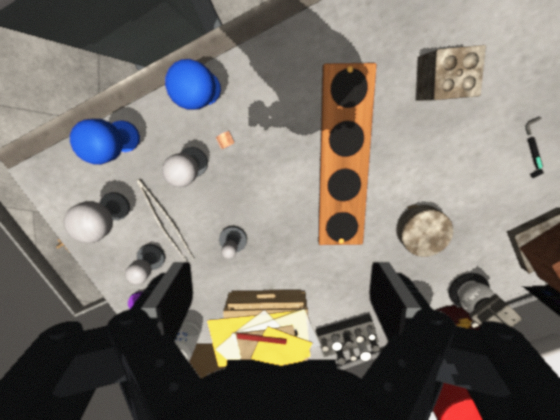

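The wrist view shows the discs at (350,88), (347,138), (344,185), (342,227) and the block at (460,72). The stake heads are at (88,222) for 54, (182,169) for 42, (138,270) for 32 and (230,250) for 22. Next is a second wrist viewpoint to triangulate.

```bash
python3 -m crank '[[0,-0.02,-0.11,0.02,0,0,0],[0,-0.04,-0.22,0.04,0,0,0],[0,-0.07,-0.34,0.06,0,0,0],[0,-0.07,-0.34,0.06,0,0,0]]'; python3 - <<'E'
from h import *
c,s=look('w2')
T=dict(np.load('top0.npz'))
P={'w1':load('w1'),'w2':load('w2')}
out={}
for n,(c,s) in P.items():
    o,r=wristcam(c,s);im=c['pixels'];g=cv2.cvtColor(im,cv2.COLOR_RGB2GRAY)
    K=c['K'];res=[]
    for q in [(.442,.345),(.502,.317),(.561,.289),(.621,.262)]:
        pc=r.inv().apply(np.array([*q,.012])-o);uv=K@pc/pc[2];u,v=uv[:2].astype(int)[:2]
        if not(15<u<545 and 15<v<405): res.append(None);continue
        y0,x0=max(v-35,0),max(u-35,0);m=(g[y0:v+35,x0:u+35]<45).astype('uint8');nn,l,st,ce=cv2.connectedComponentsWithStats(m)
        k=l[min(v-y0,m.shape[0]-1),min(u-x0,m.shape[1]-1)]
        cn=max(cv2.findContours((l==k).astype('uint8'),0,2)[0],key=cv2.contourArea);e=cv2.fitEllipse(cv2.convexHull(cn))
        ctr=np.array(e[0])+[x0,y0];ro=ray(c,ctr,o,r);res.append(ro)
        print(n,q,'pred',uv[:2],'ell',ctr,e[1],plane(*ro,.012))
    out[n]=res
for a,b in zip(out['w1'],out['w2']):
    if a and b: print(tri(*a,*b))
E
```

```text
time_s: 1.9
ee_pos: [0.4476, 0.053, 0.2981]
ee_rot: [0.219, 0.976, -0.0, -0.001]
wrist_force: [-0.1, 1.4, 1.7]
gripper_width: 0.0852
finger_force: 0.0
[0.4476 0.053  0.2981] 0.08524028163940972
w1 (0.442, 0.345) pred [349.1673  88.721 ] ell [348.094   87.1484] (33.610023498535156, 40.221275329589844) [0.4396 0.3444 0.012 ]
w1 (0.502, 0.317) pred [346.2226 139.5244] ell [345.682 137.35 ] (31.368057250976562, 33.67445755004883) [0.4989 0.3174 0.012 ]
w1 (0.561, 0.289) pred [343.2926 185.0669] ell [343.8975 184.5069] (27.541351318359375, 30.017549514770508) [0.5606 0.2901 0.012 ]
w1 (0.621, 0.262) pred [341.4722 226.9536] ell [341.5475 226.3858] (25.046173095703125, 27.708948135375977) [0.6202 0.2625 0.012 ]
w2 (0.442, 0.345) pred [499.407   61.3138] ell [499.2153  59.7252] (34.3633918762207, 44.647911071777344) [0.4402 0.3452 0.012 ]
w2 (0.502, 0.317) pred [488.2081 118.6049] ell [488.3958 117.0935] (31.761348724365234, 40.38713073730469) [0.5003 0.3177 0.012 ]
w2 (0.561, 0.289) pred [477.934 169.538] ell [478.6482 168.8537] (29.275283813476562, 36.72520065307617) [0.5605 0.2901 0.012 ]
w2 (0.621, 0.262) pred [469.5094 216.0357] ell [469.7279 215.5147] (26.99477195739746, 33.919517517089844) [0.6204 0.2625 0.012 ]
(array([0.4397, 0.344 , 0.014 ]), np.float64(0.00038024704640999754))
(array([0.4993, 0.3171, 0.0132]), np.float64(0.0012285637268951858))
(array([0.5606, 0.2901, 0.0119]), np.float64(8.800873289265644e-05))
(array([0.6202, 0.2624, 0.0121]), np.float64(0.00015424502155988952))
```

View pics/w2.png

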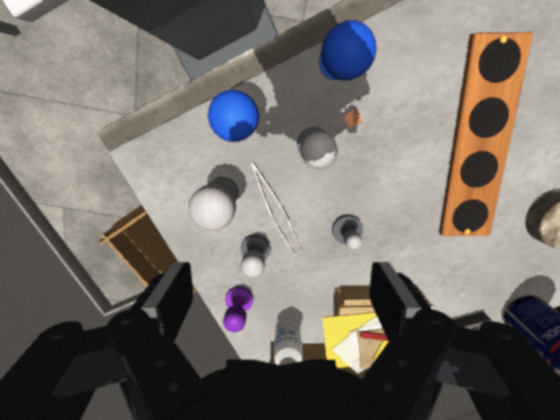

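Second view: discs again at 12–14 mm height (matches). Heads at (211,207) for 54, (318,147) for 42, (252,266) for 32 and (353,241) for 22. Now I refine the head centres with circle fits.

```bash
python3 - <<'E'
from h import *
H={54:((88,222),(211,207),.069,.027),42:((181,169),(318,147),.059,.021),32:((138,271),(252,266),.049,.016),22:((230,250),(353,241),.039,.011)}
tiles=[]
for k,(a,b,z,rad) in H.items():
    rs=[]
    for n,uv in(('w1',a),('w2',b)):
        c,s=load(n);o,r=wristcam(c,s);g=cv2.cvtColor(c['pixels'],cv2.COLOR_RGB2GRAY)
        u,v=uv;w=34;patch=cv2.resize(g[v-w:v+w,u-w:u+w],None,fx=4,fy=4,interpolation=2)
        d=(o[2]-z)/-ray(c,uv,o,r)[1][2]; px=rad*307/d*4
        ci=cv2.HoughCircles(cv2.GaussianBlur(patch,(0,0),2),cv2.HOUGH_GRADIENT,1.5,400,param1=60,param2=12,minRadius=int(px*.8),maxRadius=int(px*1.45))
        col=cv2.cvtColor(patch,cv2.COLOR_GRAY2BGR)
        if ci is not None:
            x,y,q=ci[0,0];cv2.circle(col,(int(x),int(y)),int(q),(0,0,255),1);uv2=np.array([u-w+x/4,v-w+y/4])
        else: uv2=uv;q=0
        tiles.append(cv2.resize(col,(190,190)));rs.append((ray(c,uv,o,r),ray(c,uv2,o,r)));print(k,n,uv,uv2,q/px,plane(*rs[-1][1],z))
    print('eye',tri(*rs[0][0],*rs[1][0]),'hough',tri(*rs[0][1],*rs[1][1]))
cv2.imwrite('pics/heads.png',np.vstack([np.hstack(tiles[0::2]),np.hstack(tiles[1::2])]))
E
```

```text
54 w1 (88, 222) [ 88.6875 223.8125] 1.3246011406044895 [ 0.4474 -0.0386  0.069 ]
54 w2 (211, 207) [209.8125 208.4375] 1.0119464802907272 [ 0.4452 -0.0398  0.069 ]
eye (array([ 0.4446, -0.0378,  0.0689]), np.float64(0.0006645040508970865)) hough (array([ 0.4469, -0.0418,  0.0644]), np.float64(0.0016409230890780467))
42 w1 (181, 169) [195.1875 154.3125] 0.9184635119329772 [0.4286 0.1317 0.059 ]
42 w2 (318, 147) [318.6875 147.6875] 1.0882911841341325 [0.4362 0.1062 0.059 ]
eye (array([0.4362, 0.1056, 0.0577]), np.float64(0.0018399688468048393)) hough (array([0.4372, 0.1119, 0.0073]), np.float64(0.016340303508268348))
32 w1 (138, 271) [151.4375 256.6875] 1.4203625740491739 [ 0.5293 -0.0032  0.049 ]
32 w2 (252, 266) [255.3125 249.0625] 1.3135405258715558 [ 0.524  -0.0206  0.049 ]
eye (array([ 0.5424, -0.0348,  0.0493]), np.float64(0.0037839598759728953)) hough (array([ 0.5427, -0.0343,  0.0016]), np.float64(0.0008872147408133877))
22 w1 (230, 250) [230.6875 235.6875] 1.406731379348776 [0.5526 0.1121 0.039 ]
22 w2 (353, 241) [345.8125 225.1875] 1.3692695178463934 [0.5479 0.0998 0.039 ]
eye (array([0.5725, 0.1003, 0.0394]), np.float64(0.000818949424938308)) hough (array([0.5628, 0.1009, 0.0068]), np.float64(0.00040235876179443473))
```

View pics/heads.png

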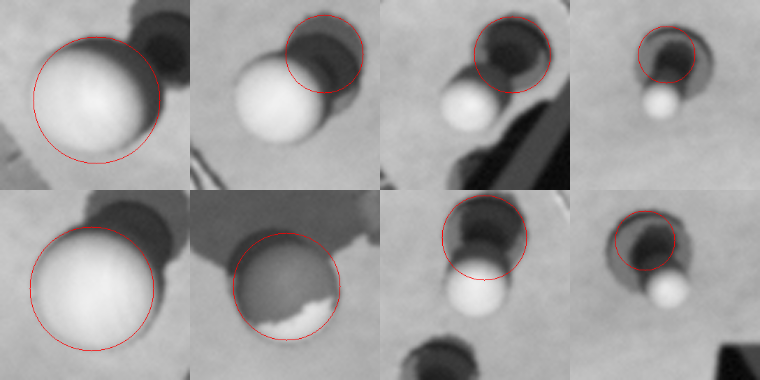

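The tiles show that Hough caught the feet of the small stakes. Reading head centres off the tiles gives 22: (228.2,252.9)/(354.1,243.2), 32: (135.9,274.6)/(252.7,266.7), 42: (178.5,170.1)/(318.7,147.7).

```bash
python3 - <<'E'
from h import *
H={'54h':((88.5,223.3),(210,208),.075),'42h':((178.5,170.1),(318.7,147.7),.065),'32h':((135.9,274.6),(252.7,266.7),.056),'22h':((228.2,252.9),(354.1,243.2),.046),'22f':((233.2,238.2),(346.9,228.8),.008)}
for k,(a,b,z) in H.items():
    rs=[]
    for n,uv in(('w1',a),('w2',b)):
        c,s=load(n);o,r=wristcam(c,s);rs.append(ray(c,uv,o,r))
    print(k,*tri(*rs[0],*rs[1]),[plane(*q,z)[:2] for q in rs])
from plant import arm
rel(arm.get_state(),(.444,-.038,.20))
E
```

```text
54h [ 0.4463 -0.0409  0.0652] 0.001423886678940179 [array([ 0.4463, -0.0337]), array([ 0.4436, -0.0371])]
42h [0.4357 0.1055 0.0668] 0.0017654489353321856 [array([0.4367, 0.1045]), array([0.4352, 0.1058])]
32h [ 0.541  -0.032   0.0596] 0.0001721830367670737 [array([ 0.5422, -0.0347]), array([ 0.5426, -0.0331])]
22h [0.5711 0.0999 0.0498] 0.0001191849605951216 [array([0.5726, 0.0984]), array([0.5731, 0.1001])]
22f [0.5703 0.1006 0.0021] 0.0006099938287766926 [array([0.568 , 0.1027]), array([0.5678, 0.1003])]
shift [-0.0716 -0.1735  0.1969]
```

```bash
python3 -m crank '[[0,-0.035,-0.085,0.08,0,0,0],[0,-0.072,-0.174,0.16,0,0,0],[0,-0.072,-0.174,0.2,0,0,0],[0,-0.072,-0.174,0.2,0,0,0]]'; python3 - <<'E'
from h import *
c,s=look('w3')
rel(s,(.445,-.038,.072))
o,r=wristcam(c,s)
pc=r.inv().apply(np.array([.445,-.038,.075])-o);print((c['K']@pc/pc[2])[:2])
E
```

```text
time_s: 2.45
ee_pos: [0.4448, -0.0362, 0.1975]
ee_rot: [0.215, 0.977, -0.0, -0.002]
wrist_force: [-0.4, 0.4, -0.6]
gripper_width: 0.0854
finger_force: 0.0
[ 0.4448 -0.0362  0.1975] 0.08537137127453749
shift [-0.0026 -0.0027  0.2511]
[279.3399 207.9264]
```

View pics/w3.png

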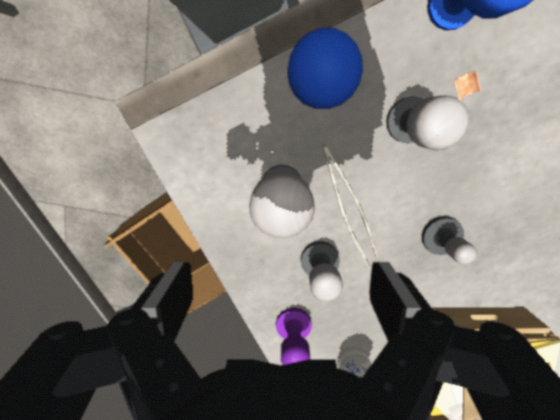

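Head 54 sits at (282,201), slightly off the prediction. I'll recompute all stakes with this closer view: 42 (438,122), 32 (326,281), 22 (465,252).

```bash
python3 - <<'E'
from h import *
H={'54h':((210,207.5),(282,201),.072),'42h':((318.7,147.7),(438.5,122),.064),'32h':((252.7,266.7),(326,281),.054),'22h':((354.1,243.2),(465,252),.045)}
for k,(a,b,z) in H.items():
    rs=[]
    for n,uv in(('w2',a),('w3',b)):
        c,s=load(n);o,r=wristcam(c,s);rs.append(ray(c,uv,o,r))
    print(k,*tri(*rs[0],*rs[1]),[plane(*q,z)[:2] for q in rs])
from plant import arm
s=arm.get_state();rel(s,(.442,-.035,.072));print(R.from_quat(s['ee_rot']).as_matrix())
E
```

```text
54h [ 0.4398 -0.033   0.0834] 0.003391948890174073 [array([ 0.4437, -0.0379]), array([ 0.4413, -0.0339])]
42h [0.4364 0.1059 0.0613] 0.001134930372778497 [array([0.4353, 0.1059]), array([0.4363, 0.1047])]
32h [ 0.543  -0.0334  0.0502] 0.0049886415388691804 [array([ 0.5435, -0.0338]), array([ 0.538 , -0.0315])]
22h [0.5707 0.1008 0.0474] 0.0033216385009650824 [array([0.5736, 0.1001]), array([0.5706, 0.1022])]
shift [ 0.0072 -0.0008  0.2532]
[[-0.9074  0.4202 -0.0014]
 [ 0.4202  0.9074 -0.    ]
 [ 0.0012 -0.0006 -1.    ]]
```

```bash
python3 -m crank '[[0,0.007,0,0.08,0,0,0],[0,0.007,0,0.16,0,0,0],[0,0.007,0,0.22,0,0,0],[0,0.007,0,0.253,0,0,0],[0,0.007,0,0.253,0,0,0]]' && python3 -m crank '[[0.5,0,0,0,0,0,0],[0.6,0,0,0,0,0,0],[0.6,0,0,0,0,0,0],[0.6,0,0,0,0,0,0],[0.6,0,0,0,0,0,0]]' 60
```

```text
time_s: 3.12
ee_pos: [0.4427, -0.0349, 0.0722]
ee_rot: [0.215, 0.977, 0.0, -0.0]
wrist_force: [-0.3, -0.3, 0.0]
gripper_width: 0.0854
finger_force: 0.0
time_s: 3.75
ee_pos: [0.4435, -0.036, 0.0737]
ee_rot: [0.216, 0.976, 0.001, 0.001]
wrist_force: [-1.0, 0.7, 10.1]
gripper_width: 0.052
finger_force: 60.7
```

```bash
python3 -m crank '[[0.7,0,0,-0.02,0,0,0],[0.7,0,0,-0.06,0,0,0],[0.7,0,0,-0.14,0,0,0],[0.7,0,0,-0.2,0,0,0],[0.7,0,0,-0.2,0,0,0]]' 80; python3 - <<'E'
from h import *
from plant import arm
c,s=look('w4');rel(s,(.4412,.3448,.19));print(s['ee_rot'],s['wrist_force'])
c=arm.capture('scene');cv2.imwrite('pics/s4.png',cv2.resize(c['pixels'][130:290,240:440,::-1],None,fx=4,fy=3.75))
E
```

```text
time_s: 4.38
ee_pos: [0.4433, -0.0364, 0.1744]
ee_rot: [0.216, 0.976, 0.001, 0.002]
wrist_force: [0.6, 0.6, -4.2]
gripper_width: 0.0517
finger_force: 84.9
[ 0.4433 -0.0364  0.1744] 0.051666551724435926
shift [ 0.3258  0.6893 -0.0304]
[0.2164 0.9763 0.001  0.002 ] [ 0.5877  0.64   -4.2141]
```

View pics/s4.png

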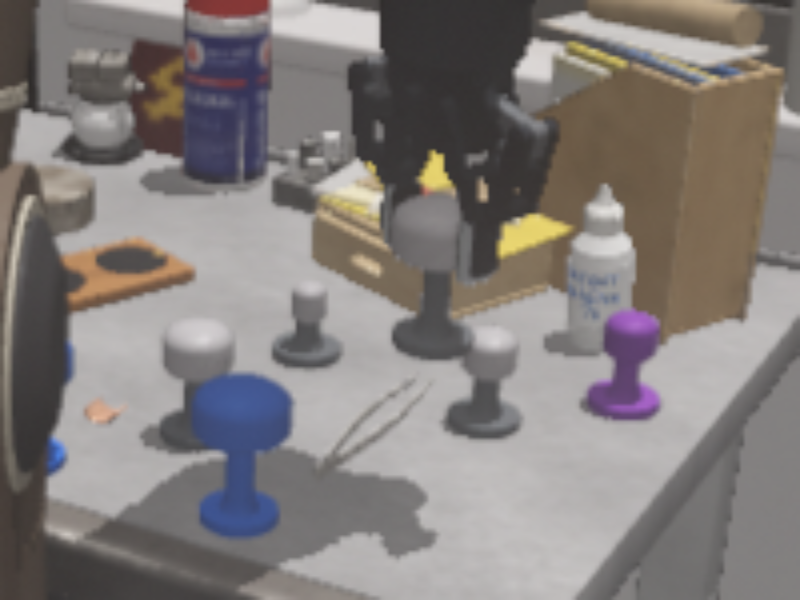

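Stake 54 is held upright and clear. Carrying it to the near-end disc.

```bash
python3 -m crank '[[0.7,0.02,0.04,-0.04,0,0,0],[0.7,0.06,0.12,-0.05,0,0,0],[0.7,0.105,0.22,-0.05,0,0,0],[0.7,0.15,0.32,-0.05,0,0,0],[0.7,0.19,0.4,-0.05,0,0,0]]' && python3 -m crank '[[0.7,0.045,0.1,0,0,0,0],[0.7,0.09,0.19,0,0,0,0],[0.7,0.12,0.26,0,0,0,0],[0.7,0.136,0.289,0,0,0,0],[0.7,0.136,0.289,0,0,0,0]]';python3 - <<'E'
from h import *
c,s=look('w5');rel(s,(.4412,.3448,.087))
E
```

```text
time_s: 5.1
ee_pos: [0.4395, 0.1868, 0.1957]
ee_rot: [0.216, 0.976, -0.001, -0.001]
wrist_force: [0.7, 0.1, -4.6]
gripper_width: 0.0517
finger_force: 85.1
time_s: 5.72
ee_pos: [0.4392, 0.3447, 0.1956]
ee_rot: [0.216, 0.976, -0.001, -0.001]
wrist_force: [-0.4, -0.5, -3.7]
gripper_width: 0.0514
finger_force: 85.2
[0.4392 0.3447 0.1956] 0.05143376985180772
shift [-0.0038  0.0024  0.2173]
```

View pics/w5.png

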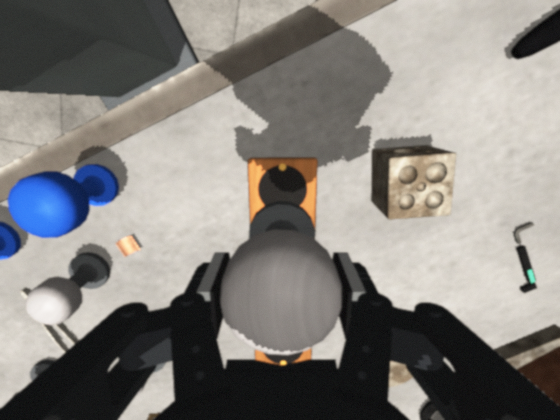

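Stake 54 hangs in line with the rail, foot at x≈282 and disc at (283,185); the block (413,182) is clear to the right. Lowering and releasing.

```bash
python3 -m crank '[[0.7,-0.004,0.002,0.07,0,0,0],[0.7,-0.004,0.002,0.14,0,0,0],[0.7,-0.004,0.002,0.19,0,0,0],[0.7,-0.004,0.002,0.21,0,0,0],[0.7,-0.004,0.002,0.217,0,0,0]]' && python3 -m crank '[[0.7,0,0,0.002,0,0,0],[0.7,0,0,0.002,0,0,0]]'
```

```text
time_s: 6.4
ee_pos: [0.4428, 0.3436, 0.0888]
ee_rot: [0.217, 0.976, -0.0, 0.0]
wrist_force: [0.6, 0.3, -3.6]
gripper_width: 0.0513
finger_force: 85.1
time_s: 6.65
ee_pos: [0.4428, 0.345, 0.0886]
ee_rot: [0.216, 0.976, 0.001, 0.0]
wrist_force: [0.4, 0.5, -3.8]
gripper_width: 0.0515
finger_force: 85.1
```

```bash
python3 -m crank '[[0.7,0,0,0.003,0,0,0],[0.7,0,0,0.003,0,0,0]]';python3 -m crank '[[0.7,0,0,0.003,0,0,0],[0.7,0,0,0.003,0,0,0]]'
```

```text
time_s: 6.9
ee_pos: [0.4423, 0.3449, 0.0865]
ee_rot: [0.216, 0.976, 0.0, 0.0]
wrist_force: [0.8, -0.2, -4.4]
gripper_width: 0.0518
finger_force: 85.1
time_s: 7.15
ee_pos: [0.4426, 0.3449, 0.0859]
ee_rot: [0.216, 0.976, 0.0, 0.0]
wrist_force: [-1.9, -2.2, 7.8]
gripper_width: 0.0517
finger_force: 86.3
```

Contact made. Opening and rising, then going toward stake 42.

```bash
python3 -m crank '[[0.4,0,0,0,0,0,0],[0.2,0,0,0,0,0,0],[0,0,0,0,0,0,0],[0,0,0,0,0,0,0]]';python3 -m crank '[[0,0,0,-0.06,0,0,0],[0,0,0,-0.14,0,0,0],[0,0,0,-0.24,0,0,0],[0,0,0,-0.24,0,0,0]]';python3 - <<'E'
from h import *
c,s=look('w6');rel(s,(.436,.105,.18))
E
```

```text
time_s: 7.65
ee_pos: [0.4424, 0.3448, 0.0848]
ee_rot: [0.216, 0.976, 0.0, 0.0]
wrist_force: [0.2, -0.6, -0.9]
gripper_width: 0.0854
finger_force: 0.0
time_s: 8.15
ee_pos: [0.4442, 0.3461, 0.2087]
ee_rot: [0.217, 0.976, 0.003, 0.002]
wrist_force: [-1.1, -1.0, -0.0]
gripper_width: 0.0856
finger_force: 0.0
[0.4442 0.3461 0.2087] 0.08557817085580711
shift [-0.1888 -0.4443  0.0548]
```

View pics/w6.png

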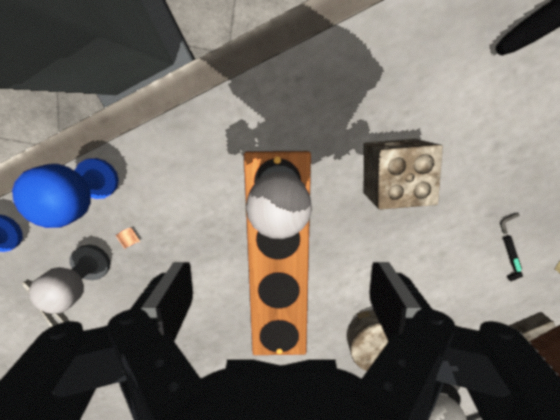

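Stake 54 stands at (279,203) on the near disc, block untouched. Next is 42.

```bash
python3 -m crank '[[0,-0.045,-0.1,0,0,0,0],[0,-0.09,-0.2,0,0,0,0],[0,-0.14,-0.31,0.02,0,0,0],[0,-0.18,-0.41,0.05,0,0,0],[0,-0.189,-0.444,0.055,0,0,0]]';python3 -m crank '[[0,0,0,0,0,0,0],[0,0,0,0,0,0,0]]';python3 - <<'E'
from h import *
c,s=look('w7');rel(s,(.436,.105,.063))
cv2.imwrite('pics/w7c.png',c['pixels'][60:330,130:500,::-1])
E
```

```text
time_s: 8.82
ee_pos: [0.4325, 0.1001, 0.1756]
ee_rot: [0.219, 0.976, -0.001, -0.001]
wrist_force: [0.8, 0.8, -0.3]
gripper_width: 0.0854
finger_force: 0.0
time_s: 9.07
ee_pos: [0.4345, 0.1053, 0.1773]
ee_rot: [0.215, 0.977, 0.0, 0.0]
wrist_force: [0.4, 0.5, 0.1]
gripper_width: 0.085
finger_force: 0.0
[0.4345 0.1053 0.1773] 0.0850348904895602
shift [-0.003   0.0006  0.2286]
```

View pics/w7c.png

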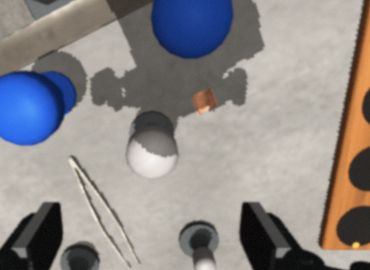

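Head 42 is at full-image (282,211) and 22's foot at (328,298). Casting onto the head plane.

```bash
python3 - <<'E'
from h import *
c,s=load('w7');o,r=wristcam(c,s)
for uv,z in(((282,211),.062),((328,298),.006)):print(plane(*ray(c,uv,o,r),z))
E
```

```text
[0.4362 0.1055 0.062 ]
[0.5668 0.1009 0.006 ]
```

Consistent with (.436,.105). Grasping 42.

```bash
python3 -m crank '[[0,-0.003,0.001,0.08,0,0,0],[0,-0.003,0.001,0.15,0,0,0],[0,-0.003,0.001,0.2,0,0,0],[0,-0.003,0.001,0.228,0,0,0],[0,-0.003,0.001,0.228,0,0,0]]' && python3 -m crank '[[0.5,0,0,0,0,0,0],[0.7,0,0,0,0,0,0],[0.8,0,0,0,0,0,0],[0.8,0,0,0,0,0,0],[0.8,0,0,0,0,0,0]]' 80;  python3 -m crank '[[0.8,0,0,-0.02,0,0,0],[0.8,0,0,-0.06,0,0,0],[0.8,0,0,-0.14,0,0,0],[0.8,0,0,-0.24,0,0,0],[0.8,0,0,-0.26,0,0,0]]';python3 - <<'E'
from h import *
from plant import arm
s=arm.get_state();rel(s,(.501,.3172,.2))
E
```

```text
time_s: 9.75
ee_pos: [0.4355, 0.104, 0.0627]
ee_rot: [0.216, 0.976, -0.0, -0.001]
wrist_force: [-0.5, 0.1, 0.2]
gripper_width: 0.0855
finger_force: 0.0
time_s: 10.38
ee_pos: [0.4366, 0.1038, 0.0644]
ee_rot: [0.216, 0.976, 0.001, 0.001]
wrist_force: [-0.5, 0.4, 9.7]
gripper_width: 0.0404
finger_force: 79.2
time_s: 11.0
ee_pos: [0.437, 0.1036, 0.1964]
ee_rot: [0.217, 0.976, 0.002, 0.002]
wrist_force: [0.3, 0.2, -3.3]
gripper_width: 0.04
finger_force: 81.3
shift [ 0.0647  0.4412 -0.0055]
```

```bash
python3 -m crank '[[0.8,0.015,0.09,-0.005,0,0,0],[0.8,0.03,0.2,-0.005,0,0,0],[0.8,0.045,0.31,-0.005,0,0,0],[0.8,0.06,0.4,-0.005,0,0,0],[0.8,0.065,0.441,-0.005,0,0,0]]'; python3 -m crank '[[0.8,0,0,0,0,0,0],[0.8,0,0,0,0,0,0]]';python3 - <<'E'
from h import *
from plant import arm
s=arm.get_state();rel(s,(.501,.3172,.077))
E
```

```text
time_s: 11.62
ee_pos: [0.4986, 0.3198, 0.1942]
ee_rot: [0.215, 0.977, -0.0, -0.001]
wrist_force: [-0.3, -1.8, -2.2]
gripper_width: 0.0398
finger_force: 81.4
time_s: 11.88
ee_pos: [0.499, 0.3154, 0.195]
ee_rot: [0.217, 0.976, -0.001, -0.0]
wrist_force: [-0.0, -0.9, -2.0]
gripper_width: 0.0398
finger_force: 81.4
shift [-0.0022  0.0054  0.236 ]
```

```bash
python3 -m crank '[[0.8,-0.002,0.004,0.08,0,0,0],[0.8,-0.002,0.004,0.15,0,0,0],[0.8,-0.002,0.004,0.21,0,0,0],[0.8,-0.002,0.004,0.23,0,0,0],[0.8,-0.002,0.004,0.236,0,0,0]]' && python3 -m crank '[[0.8,0,0,0.002,0,0,0],[0.8,0,0,0.002,0,0,0]]'
```

```text
time_s: 12.5
ee_pos: [0.5014, 0.3176, 0.078]
ee_rot: [0.217, 0.976, -0.0, -0.0]
wrist_force: [-0.5, 0.2, -2.6]
gripper_width: 0.0397
finger_force: 81.3
time_s: 12.75
ee_pos: [0.5018, 0.3187, 0.0778]
ee_rot: [0.216, 0.976, 0.001, 0.001]
wrist_force: [0.1, 0.1, -2.5]
gripper_width: 0.0397
finger_force: 81.3
```

```bash
python3 -m crank '[[0.8,0,0,0.002,0,0,0],[0.8,0,0,0.002,0,0,0]]'
```

```text
time_s: 13.0
ee_pos: [0.5017, 0.3188, 0.0766]
ee_rot: [0.216, 0.976, 0.001, 0.0]
wrist_force: [-0.3, 0.1, 3.0]
gripper_width: 0.0399
finger_force: 81.8
```

```bash
python3 -m crank '[[0.8,0,0,0.001,0,0,0],[0.6,0,0,0.001,0,0,0],[0.4,0,0,0.001,0,0,0],[0.2,0,0,0.001,0,0,0],[0,0,0,0.001,0,0,0]]';python3 -m crank '[[0,0,0,-0.02,0,0,0],[0,0,0,-0.1,0,0,0],[0,0,0,-0.2,0,0,0],[0,0,0,-0.26,0,0,0],[0,0,0,-0.26,0,0,0]]';python3 - <<'E'
from h import *
c,s=look('w8');rel(s,(.541,-.033,.2))
E
```

```text
time_s: 13.62
ee_pos: [0.5012, 0.3184, 0.0751]
ee_rot: [0.216, 0.976, -0.0, -0.0]
wrist_force: [-0.6, -0.4, 0.0]
gripper_width: 0.0834
finger_force: 0.0
time_s: 14.25
ee_pos: [0.5026, 0.3191, 0.2087]
ee_rot: [0.216, 0.976, 0.002, 0.002]
wrist_force: [0.6, -0.0, -0.4]
gripper_width: 0.0854
finger_force: 0.0
[0.5026 0.3191 0.2087] 0.08544987346896699
shift [-0.3673 -0.6058  0.0151]
```

View pics/w8.png

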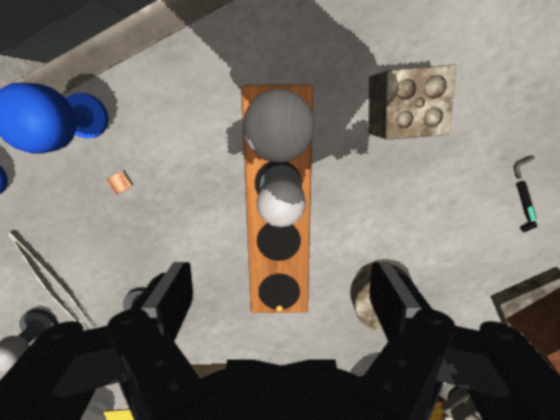

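Stakes 54 (279,124) and 42 (281,202) stand on the two near discs; the free discs are at (279,241) and (279,291). I'll check positions numerically and move above 32.

```bash
python3 -m crank '[[0,-0.05,-0.085,0,0,0,0],[0,-0.11,-0.18,0,0,0,0],[0,-0.165,-0.275,0,0,0,0],[0,-0.22,-0.37,0,0,0,0],[0,-0.28,-0.46,0,0,0,0]]'; python3 -m crank '[[0,-0.04,-0.07,0.03,0,0,0],[0,-0.087,-0.145,0.06,0,0,0],[0,-0.087,-0.145,0.06,0,0,0],[0,-0.087,-0.145,0.06,0,0,0]]';python3 - <<'E'
from h import *
c,s=load('w8');o,r=wristcam(c,s)
for uv,z in(((279,124.5),.083),((281,202.5),.076),((279,241),.012),((279,291),.012)):print(plane(*ray(c,uv,o,r),z))
c,s=look('w9');o,r=wristcam(c,s)
for n,p,z,w in((32,(.540,-.033),.056,30),(22,(.569,.1),.045,30)):
    pc=r.inv().apply(np.array([*p,z])-o);uv=(c['K']@pc/pc[2])[:2];u,v=uv.astype(int)
    g=cv2.cvtColor(c['pixels'],cv2.COLOR_RGB2GRAY)
    print(n,uv,end=' ')
    if not(0<=u<560 and 0<=v<420):continue
    g=g[max(v-w,0):v+w,max(u-w,0):u+w];x0,y0=max(u-w,0),max(v-w,0)
    for t in (180,195,210):
        k,l,st,ce=cv2.connectedComponentsWithStats((g>t).astype('uint8'))
        if k>1:
            i=1+np.argmax(st[1:,4]);q=ce[i]+[x0,y0];print(t,st[i],q,plane(*ray(c,q,o,r),z)[:2])
rel(s,(.540,-.033,.053))
E
```

```text
time_s: 14.92
ee_pos: [0.53, 0.049, 0.2043]
ee_rot: [0.216, 0.976, -0.0, -0.001]
wrist_force: [0.9, -0.1, 0.7]
gripper_width: 0.0855
finger_force: 0.0
time_s: 15.42
ee_pos: [0.5392, -0.033, 0.1744]
ee_rot: [0.217, 0.976, -0.0, -0.001]
wrist_force: [-1.0, 0.1, -0.1]
gripper_width: 0.0856
finger_force: 0.0
[0.4434 0.3458 0.083 ]
[0.503  0.3197 0.076 ]
[0.5617 0.2903 0.012 ]
[0.6203 0.2628 0.012 ]
[ 0.5392 -0.033   0.1744] 0.08558691917419983
32 [281.4637 209.1997] 180 [   0    0   60   60 2170] [279.3539 217.253 ] [ 0.5456 -0.0375]
195 [ 15  23  32  27 554] [280.4368 215.991 ] [ 0.545  -0.0362]
210 [ 17  25  29  23 456] [280.5636 215.8377] [ 0.5449 -0.0361]
22 [444.383  170.1113] 180 [   0    0   60   60 1688] [452.359  171.6481] [0.573  0.1055]
195 [ 25  24  21  19 309] [448.9903 173.0744] [0.573  0.1027]
210 [ 27  26  18  16 221] [448.8869 173.362 ] [0.5732 0.1026]
shift [-0.002   0.0008  0.2429]
```

Taking 32 at (.542,-.034), correcting for the shaded upper rim of the bright blob.

```bash
python3 -m crank '[[0,-0.006,0,0.08,0,0,0],[0,-0.006,0,0.15,0,0,0],[0,-0.006,0,0.2,0,0,0],[0,-0.006,0,0.242,0,0,0],[0,-0.006,0,0.242,0,0,0]]' && python3 -m crank '[[0.5,0,0,0,0,0,0],[0.7,0,0,0,0,0,0],[0.8,0,0,0,0,0,0],[0.9,0,0,0,0,0,0],[0.9,0,0,0,0,0,0]]' 80;  python3 -m crank '[[0.9,0,0,-0.02,0,0,0],[0.9,0,0,-0.06,0,0,0],[0.9,0,0,-0.14,0,0,0],[0.9,0,0,-0.24,0,0,0],[0.9,0,0,-0.26,0,0,0]]';python3 - <<'E'
from h import *
from plant import arm
s=arm.get_state();rel(s,(.561,.2896,.19))
E
```

```text
time_s: 16.1
ee_pos: [0.5414, -0.0331, 0.0531]
ee_rot: [0.215, 0.977, -0.0, -0.001]
wrist_force: [-0.7, 0.4, -0.1]
gripper_width: 0.0855
finger_force: 0.0
time_s: 16.73
ee_pos: [0.5431, -0.0344, 0.0554]
ee_rot: [0.216, 0.976, 0.0, 0.001]
wrist_force: [-0.8, 1.0, 7.9]
gripper_width: 0.0298
finger_force: 78.3
time_s: 17.35
ee_pos: [0.544, -0.035, 0.1879]
ee_rot: [0.217, 0.976, 0.001, 0.003]
wrist_force: [0.4, -0.5, -2.2]
gripper_width: 0.0298
finger_force: 79.3
shift [ 0.2437  0.6026 -0.0035]
```

```bash
python3 -m crank '[[0.9,0.03,0.07,0,0,0,0],[0.9,0.07,0.17,0,0,0,0],[0.9,0.11,0.27,0,0,0,0],[0.9,0.15,0.37,0,0,0,0],[0.9,0.19,0.47,0,0,0,0]]'; python3 -m crank '[[0.9,0.03,0.07,0,0,0,0],[0.9,0.053,0.132,0,0,0,0],[0.9,0.053,0.132,0,0,0,0],[0.9,0.053,0.132,0,0,0,0]]';python3 - <<'E'
from h import *
from plant import arm
s=arm.get_state();rel(s,(.561,.2896,.068))
E
```

```text
time_s: 17.98
ee_pos: [0.555, 0.22, 0.1837]
ee_rot: [0.217, 0.976, -0.0, -0.0]
wrist_force: [1.1, -1.1, -1.0]
gripper_width: 0.0297
finger_force: 79.2
time_s: 18.48
ee_pos: [0.5592, 0.2885, 0.1836]
ee_rot: [0.217, 0.976, -0.001, -0.0]
wrist_force: [-0.2, -0.0, -1.8]
gripper_width: 0.0302
finger_force: 79.3
shift [-0.0024  0.004   0.2312]
```

```bash
python3 -m crank '[[0.9,-0.003,0.002,0.08,0,0,0],[0.9,-0.003,0.002,0.15,0,0,0],[0.9,-0.003,0.002,0.2,0,0,0],[0.9,-0.003,0.002,0.226,0,0,0],[0.9,-0.003,0.002,0.231,0,0,0]]' && python3 -m crank '[[0.9,0,0,0.002,0,0,0],[0.9,0,0,0.002,0,0,0]]'
```

```text
time_s: 19.1
ee_pos: [0.5613, 0.2888, 0.0684]
ee_rot: [0.217, 0.976, -0.0, -0.0]
wrist_force: [0.2, -0.0, -2.6]
gripper_width: 0.03
finger_force: 79.3
time_s: 19.35
ee_pos: [0.5618, 0.29, 0.0688]
ee_rot: [0.216, 0.976, 0.001, 0.001]
wrist_force: [-0.1, -0.2, -1.0]
gripper_width: 0.0296
finger_force: 79.3
```

```bash
python3 -m crank '[[0.9,0,0,0.002,0,0,0],[0.9,0,0,0.002,0,0,0]]'
```

```text
time_s: 19.6
ee_pos: [0.5617, 0.2901, 0.0675]
ee_rot: [0.216, 0.976, 0.0, 0.0]
wrist_force: [-0.4, 0.6, 1.8]
gripper_width: 0.0295
finger_force: 79.6
```

```bash
python3 -m crank '[[0.9,0,0,0.001,0,0,0],[0.6,0,0,0.001,0,0,0],[0.4,0,0,0.001,0,0,0],[0.2,0,0,0.001,0,0,0],[0,0,0,0.001,0,0,0]]';python3 -m crank '[[0,0,0,-0.02,0,0,0],[0,0,0,-0.1,0,0,0],[0,0,0,-0.2,0,0,0],[0,0,0,-0.25,0,0,0],[0,0,0,-0.25,0,0,0]]';python3 - <<'E'
from h import *
c,s=look('w10');rel(s,(.57,.101,.16))
E
```

```text
time_s: 20.23
ee_pos: [0.5612, 0.2898, 0.0661]
ee_rot: [0.216, 0.976, -0.0, -0.0]
wrist_force: [0.2, 0.0, -0.6]
gripper_width: 0.0839
finger_force: 0.0
time_s: 20.85
ee_pos: [0.5626, 0.2903, 0.1945]
ee_rot: [0.217, 0.976, 0.002, 0.002]
wrist_force: [0.2, 0.1, -1.3]
gripper_width: 0.0855
finger_force: 0.0
[0.5626 0.2903 0.1945] 0.08548101970968747
shift [-0.1733 -0.3372  0.0679]
```

```bash
python3 -m crank '[[0,-0.04,-0.085,0,0,0,0],[0,-0.09,-0.18,0,0,0,0],[0,-0.14,-0.27,0.03,0,0,0],[0,-0.173,-0.337,0.068,0,0,0],[0,-0.173,-0.337,0.068,0,0,0]]'; python3 -m crank '[[0,0,0,0,0,0,0],[0,0,0,0,0,0,0]]';python3 - <<'E'
from h import *
c,s=look('w11');o,r=wristcam(c,s);z=.046
pc=r.inv().apply(np.array([.57,.101,z])-o);uv=(c['K']@pc/pc[2])[:2];u,v=uv.astype(int);w=32
g=cv2.cvtColor(c['pixels'],cv2.COLOR_RGB2GRAY)[v-w:v+w,u-w:u+w];print(uv)
for t in (195,205,215):
    k,l,st,ce=cv2.connectedComponentsWithStats((g>t).astype('uint8'));i=1+np.argmax(st[1:,4]);b=st[i]
    q=np.array([u-w+b[0]+b[2]/2,v-w+b[1]+b[3]-b[2]/2]);print(t,b,q,plane(*ray(c,q,o,r),z)[:2])
k,l,st,ce=cv2.connectedComponentsWithStats((g<110).astype('uint8'));i=1+np.argmax(st[1:,4]);print('dark',st[i],ce[i]+[u-w,v-w],plane(*ray(c,ce[i]+[u-w,v-w],o,r),.008))
rel(s,(.57,.101,.043))
cv2.imwrite('pics/w11c.png',cv2.resize(g,None,fx=6,fy=6))
E
```

```text
time_s: 21.52
ee_pos: [0.567, 0.0962, 0.1551]
ee_rot: [0.219, 0.976, -0.002, -0.002]
wrist_force: [-0.1, 0.9, 0.5]
gripper_width: 0.0855
finger_force: 0.0
time_s: 21.78
ee_pos: [0.5685, 0.1022, 0.1572]
ee_rot: [0.215, 0.977, 0.0, -0.0]
wrist_force: [0.5, -0.4, 0.1]
gripper_width: 0.0857
finger_force: 0.0
[0.5685 0.1022 0.1572] 0.08571515528291943
[280.4183 213.238 ]
195 [ 23  29  18  16 211] [280. 217.] [0.5727 0.0994]
205 [ 24  29  15  14 150] [279.5 216.5] [0.5722 0.0992]
215 [26 30 11 12 91] [279.5 217.5] [0.5729 0.0988]
dark [ 18   0  46  31 809] [284.4376 193.5204] [0.5666 0.1065 0.008 ]
shift [-0.0038 -0.0009  0.2285]
```

```bash
python3 -m crank '[[0,-0.006,-0.001,0.08,0,0,0],[0,-0.006,-0.001,0.15,0,0,0],[0,-0.006,-0.001,0.2,0,0,0],[0,-0.006,-0.001,0.226,0,0,0],[0,-0.006,-0.001,0.226,0,0,0]]' && python3 -m crank '[[0.5,0,0,0,0,0,0],[0.7,0,0,0,0,0,0],[0.9,0,0,0,0,0,0],[1,0,0,0,0,0,0],[1,0,0,0,0,0,0]]' 80;  python3 -m crank '[[1,0,0,-0.02,0,0,0],[1,0,0,-0.06,0,0,0],[1,0,0,-0.14,0,0,0],[1,0,0,-0.24,0,0,0],[1,0,0,-0.27,0,0,0]]';python3 - <<'E'
from h import *
from plant import arm
s=arm.get_state();rel(s,(.6209,.262,.18))
E
```

```text
time_s: 22.45
ee_pos: [0.5707, 0.0993, 0.0439]
ee_rot: [0.216, 0.976, -0.0, -0.0]
wrist_force: [-0.9, 0.6, 0.3]
gripper_width: 0.0855
finger_force: 0.0
time_s: 23.08
ee_pos: [0.5714, 0.099, 0.0449]
ee_rot: [0.216, 0.976, 0.0, 0.0]
wrist_force: [-0.9, -0.2, 6.6]
gripper_width: 0.0196
finger_force: 77.9
time_s: 23.7
ee_pos: [0.5723, 0.0987, 0.1826]
ee_rot: [0.217, 0.976, 0.001, 0.002]
wrist_force: [1.1, 0.6, -1.8]
gripper_width: 0.0193
finger_force: 78.3
shift [0.05   0.337  0.0061]
```

```bash
python3 -m crank '[[1,0.012,0.08,0,0,0,0],[1,0.026,0.17,0,0,0,0],[1,0.04,0.26,0,0,0,0],[1,0.05,0.337,0,0,0,0],[1,0.05,0.337,0,0,0,0]]'; python3 -m crank '[[1,0,0,0,0,0,0],[1,0,0,0,0,0,0]]';python3 - <<'E'
from h import *
from plant import arm
s=arm.get_state();rel(s,(.6209,.262,.058))
E
```

```text
time_s: 24.32
ee_pos: [0.6184, 0.2665, 0.1776]
ee_rot: [0.214, 0.977, 0.0, -0.001]
wrist_force: [-0.6, -1.0, -2.4]
gripper_width: 0.0196
finger_force: 78.5
time_s: 24.58
ee_pos: [0.6195, 0.2604, 0.1791]
ee_rot: [0.217, 0.976, -0.0, -0.0]
wrist_force: [0.6, -0.3, -1.0]
gripper_width: 0.0194
finger_force: 78.5
shift [-0.0012  0.0044  0.2422]
```

```bash
python3 -m crank '[[1,-0.002,0.002,0.08,0,0,0],[1,-0.002,0.002,0.15,0,0,0],[1,-0.002,0.002,0.21,0,0,0],[1,-0.002,0.002,0.236,0,0,0],[1,-0.002,0.002,0.241,0,0,0]]' && python3 -m crank '[[1,0,0,0.002,0,0,0],[1,0,0,0.002,0,0,0]]'
```

```text
time_s: 25.2
ee_pos: [0.6209, 0.2619, 0.0586]
ee_rot: [0.217, 0.976, -0.0, -0.0]
wrist_force: [-0.3, 0.6, -1.2]
gripper_width: 0.02
finger_force: 78.5
time_s: 25.45
ee_pos: [0.6215, 0.2628, 0.059]
ee_rot: [0.216, 0.976, 0.001, 0.001]
wrist_force: [-1.1, 0.3, -1.1]
gripper_width: 0.0197
finger_force: 78.5
```

```bash
python3 -m crank '[[1,0,0,0.002,0,0,0],[1,0,0,0.002,0,0,0]]'
```

```text
time_s: 25.7
ee_pos: [0.6209, 0.2627, 0.0571]
ee_rot: [0.216, 0.976, 0.0, 0.0]
wrist_force: [-0.6, 0.3, -0.6]
gripper_width: 0.0198
finger_force: 78.6
```

```bash
python3 -m crank '[[1,0,0,0.003,0,0,0],[1,0,0,0.003,0,0,0]]'
```

```text
time_s: 25.95
ee_pos: [0.6212, 0.2629, 0.0569]
ee_rot: [0.216, 0.976, 0.001, 0.0]
wrist_force: [-4.0, -0.4, 10.7]
gripper_width: 0.0194
finger_force: 79.6
```

Contact. Releasing, rising and backing away to check from the wrist.

```bash
python3 -m crank '[[0.8,0,0,0,0,0,0],[0.6,0,0,0,0,0,0],[0.4,0,0,0,0,0,0],[0.2,0,0,0,0,0,0],[0.1,0,0,0,0,0,0]]';python3 -m crank '[[0,0,0,-0.02,0,0,0],[0,0,0,-0.1,0,0,0],[0,0,0,-0.2,0,0,0],[0,0,0,-0.3,0,0,0],[0,0,0,-0.36,0,0,0]]';python3 -m crank '[[0,0.1,0,0,0,0,0],[0,0.1,0,0,0,0,0],[0,0.1,0,0,0,0,0]]'; python3 - <<'E'
from h import *
from plant import arm
c,s=look('w12');o,r=wristcam(c,s)
im=c['pixels'][:,:,::-1].copy()
for p in [(.4412,.3448),(.501,.3172),(.561,.2896),(.6209,.262)]:
    pc=r.inv().apply(np.array([*p,.012])-o);print((c['K']@pc/pc[2])[:2])
t=arm.capture('top')['pixels'][:,:,::-1]
a=im[40:400,200:480];b=cv2.resize(t[150:270,150:280],None,fx=3,fy=3,interpolation=2)
cv2.imwrite('pics/fin.png',np.hstack([a,b]))
E
```

```text
time_s: 26.58
ee_pos: [0.6208, 0.2626, 0.0551]
ee_rot: [0.216, 0.976, -0.0, -0.0]
wrist_force: [0.5, -0.1, 0.5]
gripper_width: 0.077
finger_force: 0.0
time_s: 27.2
ee_pos: [0.6217, 0.2627, 0.2392]
ee_rot: [0.217, 0.976, 0.001, 0.002]
wrist_force: [-0.5, 0.3, -0.4]
gripper_width: 0.0857
finger_force: 0.0
time_s: 27.58
ee_pos: [0.5757, 0.2837, 0.236]
ee_rot: [0.216, 0.976, 0.0, 0.0]
wrist_force: [-0.2, -0.6, 0.2]
gripper_width: 0.0852
finger_force: 0.0
[0.5757 0.2837 0.236 ] 0.08520390227653349
[279.3834  32.2224]
[279.6736 102.4424]
[280.005  164.5294]
[280.2637 219.6042]
```

View pics/fin.png

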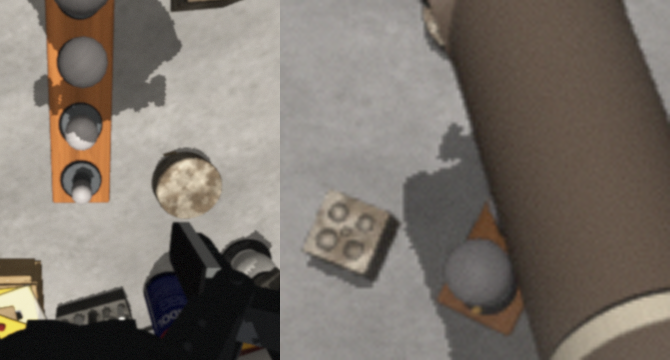

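All four stand in order; 22's foot at (280,220) and 32's foot at (281,164) match their disc centres at (280,220) and (280,165). The block is in place. Handing in.

```bash
python3 -c "
from plant import arm
print(arm.hand_in())"
```

```text
the job is handed in; nothing more can be done
None
```

All four stakes were upright on their discs in the last images, running 54, 42, 32, 22 mm from the doming-block end, with the block showing no sign of being moved; I handed the job in after about 28 s, and the hand-in gave no verdict.

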